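# Gauge the stencil gap on a solder-paste printer

## Task

Turn the height knob of the stencil printer fully anticlockwise to its stop, so that the stencil is all the way down. Then pick up the taper gauge and, keeping its blade flat on the platen, slide it straight in from the front between the platen and the stencil frame until it drags snugly, without forcing it. Finish while still holding the gauge at that depth, so that I can read it, and leave everything else on the bench where it is.

Things in the scene. Friction and masses are not known exactly. Their poses are not given: they have to be found in the camera images.
- printer: bench-top stencil printer, fixed: grey base plate 205 x 300 mm, a post with an aluminium cap (top 107 mm above the bench) 125 mm left and right of the origin, the stencil frame between them. Origin on the bench midway between the posts; x points from the open front (robot side, at x = -100 mm) to the back, y to its left, z up
- zknob (a joint): height knob on the printer's left (+y) pillar: angle turned clockwise (from above) from the anticlockwise stop, 0 to 1.5 rad. At 0 its bar lies along the printer's x axis, white pointer line towards the front; at q it has turned by -q about z. Turning it anticlockwise to 0 lowers the stencil, 1.2 mm per rad. Stays where left (friction 0.05 N m)
- zknob_grip (a point): grip point on the knob's upright axis, 135 mm above the bench. The black bar grip is 42 mm long, 14 mm wide and 32 mm high; it reaches from 20 mm below this point to 12 mm above it and stands on a thin 34 mm disc
- stencil: framed stencil: steel foil in an aluminium frame, 150 mm deep (x), 180 mm wide (y), 16 mm high, flat underside. Origin: middle of the front edge of its underside; x into the machine, as the printer's; z up. Its weight (3.5 N) and springs (15 N per mm of lift) press it down on its carrier
- platen: flat fixed aluminium table under the stencil, 185 x 170 mm, top about 44 mm above the bench. Origin on its top, middle of its front edge; axes as the printer. It sticks out 20 mm in front of the stencil's front edge: a lip to lay the blade on. With the knob at its stop the gap between platen and stencil is 3.0 to 4.2 mm, different each time
- gauge: taper gauge, loose, lying flat left or right of the printer, tip away from the robot: black handle 70 mm long, 15 wide, 18 high; steel blade 120 mm long, 12 wide, its flat underside level with the handle's; 60 to 130 g. Origin under the middle of the handle, x along the blade (handle ends at x = 35 mm, tip at 155 mm), z up
- gauge_tip (a point): middle of the blade's tip edge, on its underside. The blade is 1.6 mm thick here and grows evenly to 6.4 mm at the handle (0.04 mm per mm), so it starts to bear 35 to 65 mm deep in the gap; from there the push it needs climbs to 5 N and more within a few mm. Pressing down on the platen drags too
- spatula: paste spatula, a bystander: round white handle 90 mm long, flat blade 24 mm wide of even thickness; about as long as the gauge and lying on the other side of the printer. Origin near the middle of its length
- squeegee: aluminium squeegee, bystander, 150 mm long, 46 mm wide, 24 mm high, lying near the robot on the left
- jar: white solder-paste jar, bystander, 60 mm wide, 58 mm high, right of the printer
- spool: spool of solder wire, bystander, 62 mm wide, 46 mm high, left of the printer at the back
- board: white circuit board with black headers, bystander, 130 x 70 mm, 15 mm high, near the robot on the right
- tray: black parts tray, bystander, 90 x 120 mm, 22 mm high, far left
Mind the look-alikes: they are no part of the job. Leave any orange look-alike of the gauge alone.

How it is judged:
By the outcome, as a careful person would: the job done as asked, in the order asked, and still so for the second after the job is handed in, while the arm keeps its last pose, push and grip.
It also fails if it takes over 64 s, if anything falls off the work surface, if the arm or the gripper's body presses on something with over 40 N, if the wrist force passes 120 N, or if a joint passes its speed limit or range.

## Robot

A 6-joint arm with a two-finger parallel gripper is mounted at the origin on the work surface. World frame = base frame: x ahead of the robot, y to its left, z up, the work surface at z = 0. Lengths are in m, angles in rad, forces in N, time in s.
With the tool pointing down it reaches from about 0.35 to 0.85 m from the base axis. Payload 8.1 kg.
Tool frame: the origin (TCP) lies on the mounting face of the last link; the fingertips stand 186 mm ahead of it and the grasp point (between the pads) lies 167 mm ahead of it (robot.finger_overhang is the distance from the TCP to the fingertips, in m); z points along the fingers, y is the line along which they close (so a half turn about z gives the same grasp; the last joint's range is limited). The gripper opens to 93 mm and grips with 3 to 60 N. Pads are 15 mm wide; open, the fingers measure 128 mm over their backs; the gripper's body (75 mm by 188 mm) begins 65 mm behind the grasp point.
Start: joints at [1.158, 0.13, 1.488, -0, 1.523, -0.085], TCP at [0.193, 0.568, 0.405] pointing down, gripper open.
Joint ranges: [-2.96, 2.96], [-0.89, 2.26], [0.02, 2.5], [-1.34, 4.48], [0, 2.73], [-2.66, 2.66]. Speed limits (rad/s): [2.39, 2.39, 2.79, 3.14, 3.14, 3.14].

## Interface

Orientations are given as a rotation vector (axis times angle).
In Python, from plant import readout, read_camera, get_calibration, job, robot gives the robot as it stands.
- The arm moves only by the shell command python3 -m handwheel 'ROWS' [FORCE]. ROWS is JSON, a list of rows, each a list of 5 numbers: the shift along the world's x, y, z in cm, then the turn about the world's z in rad, then the closure, from 0 (fully open) to 1 (shut). In form: [[tx, ty, tz, spin, gripper], ...]. A call has 1 to 10 rows; each row shifts and turns the commanded pose from where the row before left it; what a row does not reach is not made up. A row lasts 1/8 s, in which the tool goes at most 62.5 mm and 10.7 degrees, less where a joint would pass 70% of its speed; a pose out of reach is approached as far as the arm can. A call is refused whole if a number of a shift passes 6.25 or a number of a turn 0.188, either way. A call with a gripper value outside its range is refused whole. The fingers move at their own pace and stop on an object; FORCE is the grip in N (left out, the last holds). Time passes only in rows, so rows that do not move let the fingers close. It gives the time, the measured TCP pose, the force, the opening and the grip force at its end, in the units of the state.
- readout.read_state(): the state, without advancing time (a new reading comes with each control period).
- read_camera(name): name is "scene" or "top" or "wrist"; returns the picture (480x640x3 uint8, red, green, blue); there is no depth.
- get_calibration(name): a dict with "fovy" (degrees; the focal length in pixels is half the picture's height over the tangent of half this angle, whatever the lens; pixels are square), "cx", "cy" (the principal point, pixels), "pose" (4x4, takes a point from camera to world coordinates). Camera axes: x right, y down, z forward; pixel columns grow to the right and rows downward; lengths in m; the calibration is good to about 2 mm. A picture is of the moment at which its call begins: read the wrist's pose just before it. get_calibration takes no time and is no camera call; for the wrist camera it gives the pose at the moment of the call.
- job.close_job(): hands the job in; it is judged then, once.
The state is a dict: "t": time; "q": joint angles; "dq": joint speeds; "joint_torque": joint torques, N m; "tool_pos": TCP position; "orientation": TCP orientation; "force": force on the tool from outside, world axes, zero at the start; "wrist_torque": the same for the moment, N m; "opening": finger opening in m; "gripper_force": force on a finger pad.
Only numpy, scipy, OpenCV 4.12 (cv2) and the standard library are available. Lean on these libraries where they do the work, as an engineer would, in place of code of your own. Each camera call takes 0.05 s, during which the arm holds its last target. There are 200 camera calls.

## Working session

There is one attempt and no reset: what is moved stays moved. The work goes in short steps, Python scripts to look and compute and a shell command to move; the robot and the scene stay as the last step left them, time stands still between calls to the robot, and variables do not carry over. Pictures are saved under pics/ and viewed, at most 10 in all, crops included, and the job is handed in when it is done.

```bash
mkdir -p pics; ls
cat > h.py <<'E'
import numpy as np, cv2
from plant import readout, read_camera, get_calibration, job, robot
def snap(name, fn, crop=None, scale=1):
    im=read_camera(name)
    np.save('pics/'+fn+'.npy',im)
    if crop: im=im[crop[1]:crop[3],crop[0]:crop[2]]
    im=cv2.resize(im,None,fx=scale,fy=scale,interpolation=cv2.INTER_CUBIC)
    cv2.imwrite('pics/'+fn+'.png',im[:,:,::-1])
def ray(c,u,v):
    f=240/np.tan(np.radians(c['fovy'])/2); P=np.array(c['pose'])
    d=P[:3,:3]@np.array([(u-c['cx'])/f,(v-c['cy'])/f,1]); return P[:3,3],d
def pix(c,u,v,z):
    o,d=ray(c,u,v); return o+d*(z-o[2])/d[2]
def proj(c,p):
    f=240/np.tan(np.radians(c['fovy'])/2); P=np.array(c['pose'])
    q=P[:3,:3].T@(np.array(p)-P[:3,3]); return c['cx']+f*q[0]/q[2], c['cy']+f*q[1]/q[2]
E
python3 - <<'E'
from h import *
snap('top','top0'); snap('scene','scene0')
for n in('top','scene','wrist'):
    c=get_calibration(n);print(n,c['fovy'],c['cx'],c['cy'],np.round(c['pose'],3).tolist(),[k for k in c])
s=readout.read_state();print({k:np.round(v,3).tolist() for k,v in s.items()})
E
```

```text
pics
top 53.58701658308052 317.76733849891696 245.85944481782929 [[0.003, -0.99, 0.138, 0.353], [-1.0, -0.001, 0.02, 0.036], [-0.019, -0.138, -0.99, 1.182], [0.0, 0.0, 0.0, 1.0]] ['fovy', 'cx', 'cy', 'pose']
scene 49.10715744370064 316.01380874680564 236.7116864115461 [[-0.138, 0.68, -0.72, 1.449], [0.99, 0.105, -0.091, 0.172], [0.014, -0.726, -0.688, 1.022], [0.0, 0.0, 0.0, 1.0]] ['fovy', 'cx', 'cy', 'pose']
wrist 60.62225314762917 321.5488144704853 238.1861237729742 [[0.321, 0.916, 0.241, 0.126], [0.947, -0.311, -0.083, 0.59], [-0.001, 0.255, -0.967, 0.384], [0.0, 0.0, 0.0, 1.0]] ['fovy', 'cx', 'cy', 'pose']
{'t': 0.1, 'q': [1.158, 0.131, 1.489, -0.0, 1.523, -0.085], 'dq': [0.0, -0.002, -0.003, 0.003, 0.001, -0.002], 'joint_torque': [0.001, -56.133, -49.31, 0.077, 0.029, -0.0], 'tool_pos': [0.193, 0.568, 0.404], 'orientation': [-0.512, -3.099, 0.002], 'force': [0.497, 0.87, -0.116], 'wrist_torque': [0.013, 0.01, -0.03], 'gripper_force': 0.0, 'opening': 0.093}
```

View pics/top0.png

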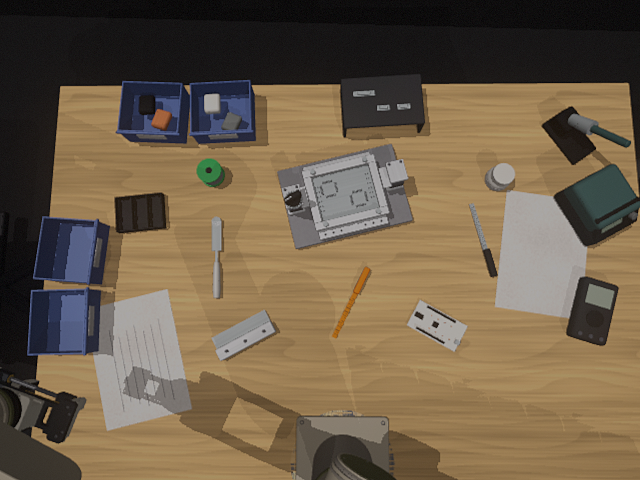

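View pics/scene0.png

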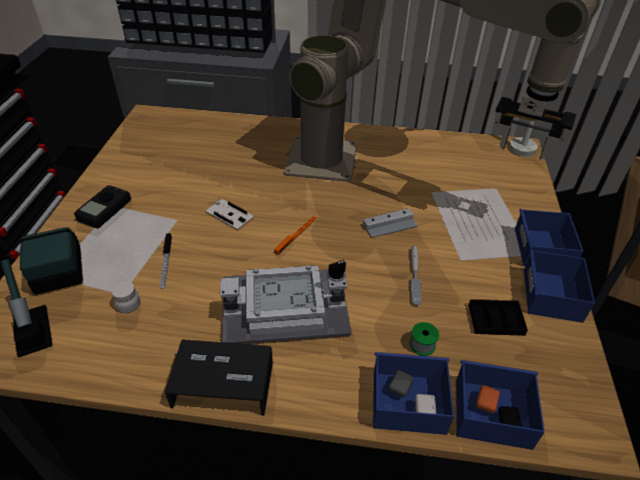

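Top view: the gauge candidates are the black-handled steel one right of the printer (handle about (490,262), tip (472,206)), the orange look-alike (350,302), and the spatula (217,257). By the description it is the black-handled one. The knob is at about (293,198) and the printer is slightly yawed. I'll check this in one close crop.

Run:
```python
from h import *
im=np.load('pics/top0.npy')[135:285,270:510]
im=cv2.resize(im,None,fx=3.3,fy=3.3,interpolation=cv2.INTER_CUBIC)
cv2.imwrite('pics/crop1.png',im[:,:,::-1])
```

```text
(no output)
```

View pics/crop1.png

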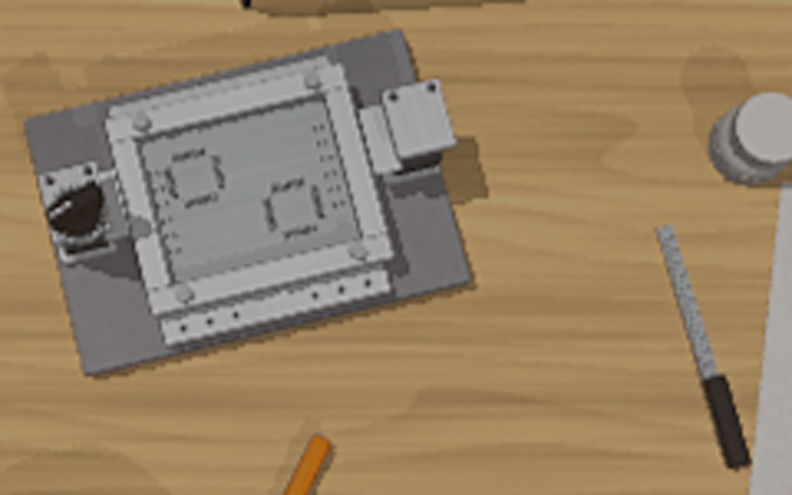

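The crop shows the black-handled steel gauge, handle end (738,467) and tip (665,228) in the crop, with blade speckle and no orange. The knob bar runs from (50,215), where the white pointer is, to (102,188). The platen lip and its holes are in front of the frame. Next I'll compute poses.

Run:
```python
from h import *
c=get_calibration('top')
P=lambda u,v,z: pix(c,270+u/3.3-0.35,135+v/3.3-0.35,z)
tl,tr,br,bl=[P(*p,0.01) for p in((25,120),(403,30),(473,285),(88,376))]
print('base',[x.round(4) for x in(tl,tr,br,bl)],'w',np.linalg.norm(tl-tr),np.linalg.norm(bl-br),'d',np.linalg.norm(tl-bl),np.linalg.norm(tr-br))
for a,b in((tr,tl),(br,bl)):
    d=a-b; print('yaw from width',np.arctan2(d[1],d[0])+np.pi/2)
for a,b in((tl,bl),(tr,br)):
    d=a-b; print('yaw depth',np.arctan2(d[1],d[0]))
print('center',(tl+tr+br+bl)/4)
# caps
rc=[P(*p,0.107) for p in((383,95),(438,80),(456,145),(400,162))]; print('rcap',np.mean(rc,0))
print('knob', P(50,214,.147),P(103,190,.147),P(76,201,.147))
# platen front edge corners
a,b=P(166,345,.044),P(391,291,.044); print('platen front',a,b,np.linalg.norm(a-b),(a+b)/2)
# gauge
t=P(665,228,.001);h=P(738,467,.018); m=P(714,377,.018)
print('tip',t,'hend',h,'hfront',m,np.linalg.norm((t-h)[:2]),np.arctan2(*(t-h)[1::-1]),np.arctan2(*(m-h)[1::-1]))
```

```text
base [array([0.7094, 0.1632, 0.01  ]), array([ 0.7807, -0.1294,  0.01  ]), array([ 0.5795, -0.1786,  0.01  ]), array([0.5098, 0.1125, 0.01  ])] w 0.30113932389138054 0.29936662536807834 d 0.2058803926352295 0.2070578249910953
yaw from width 0.23899164243683257
yaw from width 0.2350275685217802
yaw depth 0.24852801733893073
yaw depth 0.2399009162130359
center [ 0.6448504  -0.00809903  0.01      ]
rcap [ 0.67890852 -0.12595868  0.107     ]
knob [0.60207818 0.13033555 0.147     ] [0.61867222 0.09458758 0.147     ] [0.61106325 0.11282118 0.147     ]
platen front [0.52828284 0.05318815 0.044     ] [ 0.56851492 -0.11220954  0.044     ] 0.17022049676593162 [ 0.54839888 -0.02951069  0.044     ]
tip [ 0.62555513 -0.32767573  0.001     ] hend [ 0.44138767 -0.36856476  0.018     ] hfront [ 0.50833608 -0.35401194  0.018     ] 0.18865196752643923 0.2184771352869579 0.21404385152783267
```

```bash
python3 -m handwheel '[[4.2,-4.55,0,-0.08,0],[4.2,-4.55,0,-0.08,0],[4.2,-4.55,0,-0.08,0],[4.2,-4.55,0,-0.08,0],[4.2,-4.55,0,-0.08,0],[4.2,-4.55,0,-0.08,0],[4.2,-4.55,0,-0.08,0],[4.2,-4.55,0,-0.08,0],[4.2,-4.55,0,-0.08,0],[4.1,-4.6,0,-0.08,0]]'
python3 -m handwheel '[[0,0,0,0,0.3],[0,0,0,0,0.3]]'
python3 - <<'E'
from h import *
snap('wrist','w1')
c=get_calibration('wrist')
np.savez('pics/w1c.npz',**{k:np.array(c[k]) for k in('fovy','cx','cy','pose')})
for z in(.147,.107): print(proj(c,(.612,.1125,z)))
E
```

```text
t: 1.35
tool_pos: [0.6132, 0.1108, 0.4043]
orientation: [-1.682, -2.652, 0.0]
force: [1.0, 0.2, -0.1]
opening: 0.0931
gripper_force: 0.0
t: 1.6
tool_pos: [0.612, 0.1124, 0.4039]
orientation: [-1.679, -2.654, 0.001]
force: [-0.8, 0.4, -0.4]
opening: 0.0774
gripper_force: 0.0
(np.float64(321.94875548966814), np.float64(252.23022008169946))
(np.float64(321.9093451846815), np.float64(235.80678302326112))
```

View pics/w1.png

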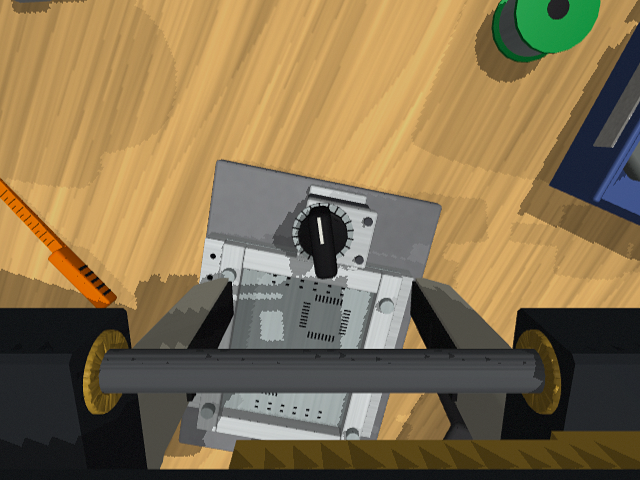

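The knob in the wrist view: the bar runs from (317,208) to (328,276) with the white pointer on its far part and the disc centre near (323,235). I'll enlarge it.

Run:
```python
from h import *
im=np.load('pics/w1.npy')[185:295,262:392]
im=np.clip(im.astype(float)*1.8,0,255).astype(np.uint8)
im=cv2.resize(im,None,fx=5,fy=5,interpolation=cv2.INTER_CUBIC)
cv2.imwrite('pics/crop2.png',im[:,:,::-1])
```

```text
(no output)
```

View pics/crop2.png

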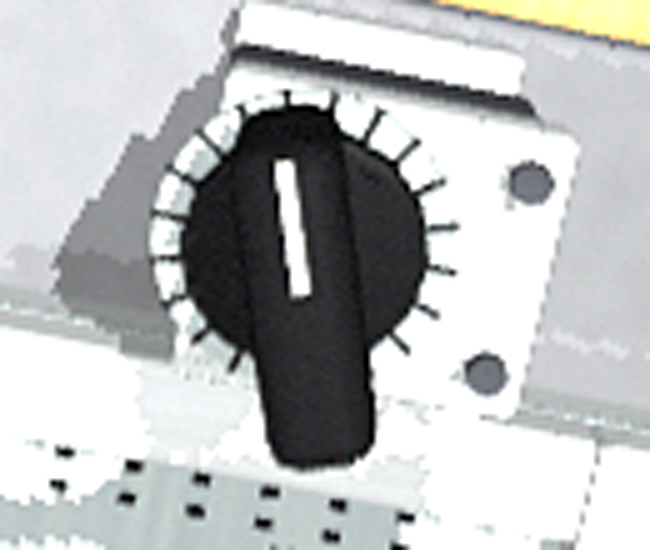

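Run:
```python
from h import *
c={k:v for k,v in np.load('pics/w1c.npz').items()}
P=lambda u,v,z: pix(c,262+u/5-.4,185+v/5-.4,z).round(4)
a,b=P(284,160,.147),P(302,297,.147); d=a-b
print('line',a,b,np.linalg.norm(d),'q',0.24+np.pi-np.arctan2(d[1],d[0]))
print('near end',P(322,465,.147),'far top',P(290,110,.147),P(290,110,.115))
print('disc', P(305,243,.113),'disc edges',P(185,243,.113),P(426,243,.113))
print('bar sides', P(240,200,.147),P(350,200,.147),P(262,400,.147),P(372,400,.147))
print('screws',P(531,182,.107),P(487,374,.107))
print('camdir cam x',c['pose'][:3,0])
```

```text
line [0.6007 0.1314 0.147 ] [0.6098 0.1172 0.147 ] 0.016865645555388612 q 1.2408838549030117
near end [0.6212 0.0989 0.147 ] far top [0.5987 0.1371 0.147 ] [0.6011 0.1318 0.115 ]
disc [0.611  0.1157 0.113 ] disc edges [0.5962 0.1087 0.113 ] [0.6259 0.1229 0.113 ]
bar sides [0.598  0.1248 0.147 ] [0.6098 0.1304 0.147 ] [0.611  0.1033 0.147 ] [0.6231 0.1091 0.147 ]
screws [0.6361 0.1357 0.107 ] [0.6432 0.1082 0.107 ]
camdir cam x [ 9.02831884e-01  4.29993632e-01 -2.53795850e-04]
```

```bash
python3 -m handwheel '[[-0.1,0.25,0,0.11,0.3],[0,0,-3.4,0,0.3],[0,0,-3.4,0,0.3],[0,0,-3.3,0,0.3],[0,0,0,0,0.3],[0,0,0,0,0.6],[0,0,0,0,0.8],[0,0,0,0,1],[0,0,0,0,1],[0,0,0,0,1]]' 15
python3 - <<'E'
from h import *
s=readout.read_state();print({k:np.round(v,3).tolist() for k,v in s.items()})
E
```

```text
t: 2.9
tool_pos: [0.6112, 0.115, 0.3039]
orientation: [1.531, 2.743, 0.0]
force: [0.5, -0.1, 0.2]
opening: 0.02
gripper_force: 0.0
{'t': 2.9, 'q': [0.104, 0.254, 1.535, 0.0, 1.352, -0.449], 'dq': [-0.001, 0.004, 0.002, -0.001, -0.002, -0.001], 'joint_torque': [0.029, -60.412, -47.272, 0.065, 0.046, 0.0], 'tool_pos': [0.611, 0.115, 0.304], 'orientation': [1.531, 2.743, 0.0], 'force': [0.467, -0.146, 0.195], 'wrist_torque': [0.016, 0.028, -0.051], 'gripper_force': 0.0, 'opening': 0.02}
```

```bash
python3 -m handwheel '[[0,0,0,0,1],[0,0,0,0,1],[0,0,0,0,1]]'; python3 -m handwheel '[[0,0,0,0.15,1],[0,0,0,0.15,1],[0,0,0,0.15,1],[0,0,0,0.15,1],[0,0,0,0.15,1],[0,0,0,0.15,1],[0,0,0,0.15,1],[0,0,0,0.05,1],[0,0,0,0,1]]'
python3 - <<'E'
from h import *
s=readout.read_state();print({k:np.round(v,3).tolist() for k,v in s.items()}, s['q'][0]-s['q'][5])
E
```

```text
t: 3.28
tool_pos: [0.6111, 0.115, 0.3038]
orientation: [-1.531, -2.743, 0.0]
force: [-1.1, -0.9, 2.7]
opening: 0.0139
gripper_force: 14.9
t: 4.4
tool_pos: [0.611, 0.1147, 0.3038]
orientation: [0.128, -3.138, 0.001]
force: [-2.9, -4.3, 3.6]
opening: 0.0139
gripper_force: 15.0
{'t': 4.4, 'q': [0.103, 0.254, 1.535, -0.001, 1.353, -1.549], 'dq': [0.0, 0.001, 0.001, -0.001, -0.001, 0.029], 'joint_torque': [1.817, -58.774, -47.463, 1.211, -1.407, -0.544], 'tool_pos': [0.611, 0.115, 0.304], 'orientation': [0.128, -3.138, 0.001], 'force': [-2.931, -4.318, 3.591], 'wrist_torque': [-0.622, 0.674, 0.012], 'gripper_force': 14.953, 'opening': 0.014} 1.6521883012601557
```

```bash
S='from h import *
s=readout.read_state();print(np.round(s["wrist_torque"],3),np.round(s["force"],1), s["opening"],s["q"][0]-s["q"][5])'
python3 -m handwheel '[[0,0,0,0.06,1],[0,0,0,0.06,1],[0,0,0,0,1]]' >/dev/null; python3 -c "$S"
python3 -m handwheel '[[0,0,0,0.04,1],[0,0,0,0,1]]'>/dev/null; python3 -c "$S"
python3 -m handwheel '[[0,0,0,0.04,1],[0,0,0,0,1]]'>/dev/null; python3 -c "$S"
python3 -m handwheel '[[0,0,0,0.04,1],[0,0,0,0,1]]'>/dev/null; python3 -c "$S"
```

```text
[-0.631  0.685 -0.008] [-3.2 -3.4  2.9] 0.013889085132824877 1.7719269329134402
[-0.662  0.642 -0.049] [-3.7 -3.5  3. ] 0.013773889841493405 1.81146593489291
[-0.758  0.518 -0.317] [-1.9 -4.4  3.2] 0.01455761540795908 1.8509585994657316
[-0.859  0.335 -0.377] [-2.1 -4.3  3.3] 0.014382994830732217 1.8907393161774173
```

The stop is felt: the torque jumps at a closing angle of about 1.81, as predicted. I'll release, lift, and move over the gauge.

```bash
python3 -m handwheel '[[0,0,0,0,0.8],[0,0,0,0,0.5],[0,0,0,0,0.2],[0,0,0,0,0.1],[0,0,2,0,0.1],[0,0,4,0,0.1],[0,0,4,0,0.1]]' 
python3 -m handwheel '[[-1.7,-5.9,0,-0.02,0.1],[-1.7,-5.9,0,-0.02,0.1],[-1.7,-5.9,0,-0.02,0.1],[-1.7,-5.9,0,-0.02,0.1],[-1.7,-5.9,0,-0.02,0.1],[-1.7,-5.9,0,0,0.1],[-1.7,-5.9,0,0,0.1],[-1.8,-6.0,0,0,0.1],[0,0,0,0,0.1],[0,0,0,0,0.1]]'
python3 - <<'E'
from h import *
s=readout.read_state();print(s['tool_pos'],s['q'][0]-s['q'][5],s['q'])
snap('wrist','w2'); c=get_calibration('wrist')
np.savez('pics/w2c.npz',**{k:np.array(c[k]) for k in('fovy','cx','cy','pose')})
snap('top','top2')
a=np.load('pics/top2.npy')[160:230,270:340]; a=cv2.resize(a,(480,480),interpolation=cv2.INTER_CUBIC)
w=np.load('pics/w2.npy')[:,::1]; w=cv2.resize(w,(320,240))
o=np.load('pics/w2.npy')
can=np.zeros((480,800,3),np.uint8); can[:,:480]=a; can[:240,480:]=w
cv2.imwrite('pics/m2.png',can[:,:,::-1])
print(proj(c,(.4742,-.361,.018)),proj(c,(.6256,-.3277,0)),proj(c,(.44,-.3686,.018)))
E
```

```text
t: 6.4
tool_pos: [0.6111, 0.1151, 0.4063]
orientation: [-0.504, 3.1, -0.0]
force: [1.1, 0.5, -0.0]
opening: 0.0742
gripper_force: 0.0
t: 7.65
tool_pos: [0.4742, -0.3578, 0.4049]
orientation: [-0.347, 3.121, -0.001]
force: [0.7, 0.2, -0.9]
opening: 0.084
gripper_force: 0.0
[ 0.47420639 -0.35779629  0.4048557 ] 1.7920056972334084 [-7.32855206e-01  1.13821719e-01  1.50591506e+00  5.39959226e-04
  1.52090964e+00 -2.52486090e+00]
(np.float64(317.3447169859846), np.float64(208.49057921135844)) (np.float64(316.897587669527), np.float64(351.1299707042282)) (np.float64(317.42247394874204), np.float64(169.53788194674655))
```

View pics/m2.png

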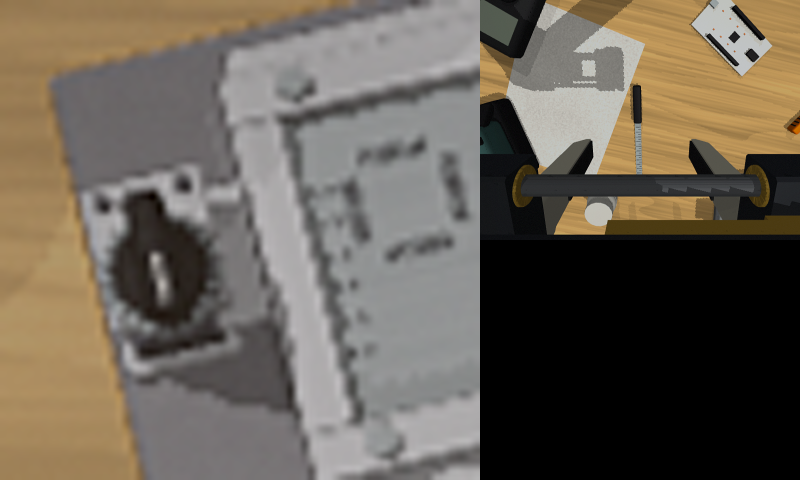

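View pics/w2.png

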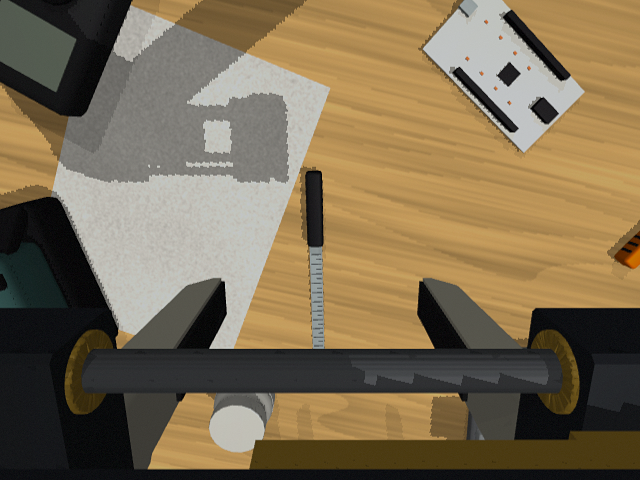

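The knob pointer points to the printer's front along its x axis, so the knob is at its stop. In the wrist view the gauge handle runs (314,172) to (316,246) and the blade reaches (319,347).

Run:
```python
from h import *
c={k:v for k,v in np.load('pics/w2c.npz').items()}
im=np.load('pics/w2.npy').astype(int).sum(2)
for v in range(180,240,15):
    r=im[v,290:340]; d=np.where(r<150)[0]; print(v,290+d.min(),290+d.max())
a,m,t=pix(c,314.5,171,.018),pix(c,315.7,245.5,.018),pix(c,319,346,.004)
print(a,m,t,np.linalg.norm(m-a),np.arctan2(*(m-a)[1::-1]),np.arctan2(*(t-a)[1::-1]),(a+m)/2)
```

```text
180 306 321
195 306 321
210 306 322
225 307 322
[ 0.44182711 -0.37084622  0.018     ] [ 0.50861922 -0.35484731  0.018     ] [ 0.61706696 -0.32734312  0.004     ] 0.06868151822899801 0.2351033240275449 0.24332989962292573 [ 0.47522316 -0.36284676  0.018     ]
```

```bash
python3 -m handwheel '[[0.1,-0.4,-5,0.015,0.4],[0,0,-5,0,0.5],[0,0,-5,0,0.5],[0,0,-4,0,0.5],[0,0,-2,0,0.5],[0,0,0,0,0.5],[0,0,0,0,0.5]]'
```

```text
t: 8.62
tool_pos: [0.4763, -0.3622, 0.1959]
orientation: [-0.372, 3.117, -0.004]
force: [0.4, -1.1, -0.1]
opening: 0.0466
gripper_force: 0.0
```

```bash
python3 -m handwheel '[[0,0,-0.65,0,0.5],[0,0,0,0,0.7],[0,0,0,0,0.8],[0,0,0,0,1],[0,0,0,0,1],[0,0,0,0,1],[0,0,0,0,1],[0,0,0,0,1]]' 40
python3 - <<'E'
from h import *
s=readout.read_state();print(np.round(s["wrist_torque"],3),np.round(s["force"],2), s["opening"],s["q"][0]-s["q"][5],s['tool_pos'],s['orientation'])
E
```

```text
t: 9.62
tool_pos: [0.4753, -0.3619, 0.1874]
orientation: [-0.372, 3.119, -0.001]
force: [-1.1, -0.5, 2.4]
opening: 0.0145
gripper_force: 40.0
[-0.102  0.068  0.025] [-1.08 -0.47  2.44] 0.01453687170855241 1.8079529651403492 [ 0.47526444 -0.3619222   0.18744481] [-3.71713487e-01  3.11936001e+00 -5.61231643e-04]
```

```bash
python3 -m handwheel '[[0,0,2,0,1],[0,0,4,0,1],[0,0,4,0,1],[-1.1,5,0,0,1],[-1.1,5,0,0,1],[-1.1,5,0,0,1],[-1.1,5,0,0,1],[-1.1,5,0,0,1],[-1.1,4.9,0,0,1],[0,0,0,0,1]]'
python3 -m handwheel '[[0,0,0,0,1],[0,0,0,0,1]]'
python3 - <<'E'
from h import *
s=readout.read_state();print(np.round(s["wrist_torque"],3),np.round(s["force"],2), s["opening"],s["q"][0]-s["q"][5],s['tool_pos'],s['orientation'])
snap('wrist','w3'); c=get_calibration('wrist')
np.savez('pics/w3c.npz',**{k:np.array(c[k]) for k in('fovy','cx','cy','pose')})
E
```

```text
t: 10.88
tool_pos: [0.4085, -0.0602, 0.2881]
orientation: [-0.378, 3.118, 0.001]
force: [0.1, -1.5, -1.8]
opening: 0.0144
gripper_force: 40.0
t: 11.12
tool_pos: [0.4095, -0.0637, 0.2878]
orientation: [-0.37, 3.119, -0.001]
force: [0.1, 0.2, -0.4]
opening: 0.0149
gripper_force: 40.0
[ 0.079  0.071 -0.053] [ 0.07  0.16 -0.4 ] 0.014936738904230926 1.8067440276490565 [ 0.40950863 -0.06371248  0.28775626] [-3.69789112e-01  3.11914821e+00 -8.11836354e-04]
```

View pics/w3.png

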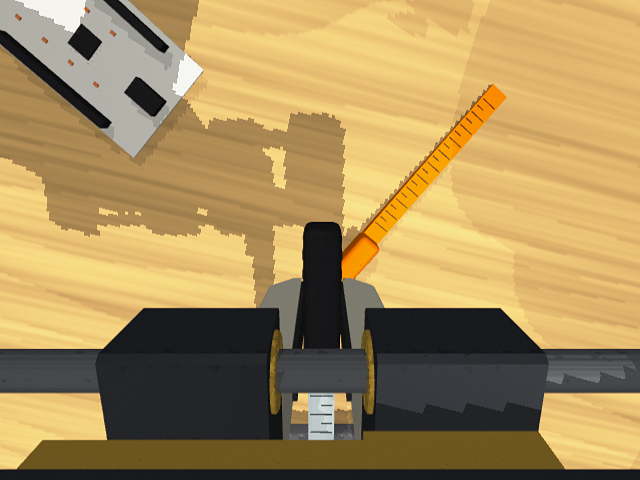

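The gauge is held square in the grip, and the orange look-alike lies below it, clear. I'll lower to about 6 mm over the lip and check from the fixed cameras.

```bash
python3 -m handwheel '[[0,0,-3,0,1],[0,0,-2,0,1],[0,0,0,0,1],[0,0,0,0,1]]'
python3 - <<'E'
from h import *
s=readout.read_state();p=s['tool_pos'];print(np.round(s["force"],2),p)
u=np.array([np.cos(.237),np.sin(.237)]); tip=np.r_[p[:2]+.155*u,p[2]-.1874]; print('tip',tip)
can=np.zeros((600,800,3),np.uint8)
for i,n in enumerate(('top','scene')):
    snap(n,n+'3'); c=get_calibration(n); a,b=proj(c,tip); print(n,a,b)
    x0,y0=int(a)-(50 if n=='top' else 60),int(b)-(40 if n=='top' else 60)
    im=np.load(f'pics/{n}3.npy')[y0:y0+(100),x0:x0+(66)]; print(x0,y0)
    can[:,i*400:(i+1)*400-4]=cv2.resize(im,(396,600),interpolation=cv2.INTER_CUBIC)
cv2.imwrite('pics/m3.png',can[:,:,::-1])
E
```

```text
t: 11.68
tool_pos: [0.4096, -0.0634, 0.238]
orientation: [-0.37, 3.119, -0.0]
force: [0.3, -0.9, -0.5]
opening: 0.0147
gripper_force: 40.0
[ 0.29 -0.93 -0.49] [ 0.40957424 -0.0633594   0.23796972]
tip [ 0.56024148 -0.02696733  0.05056972]
top 353.140906214447 225.70924904693766
303 185
scene 281.3045400560945 268.4493979809719
221 208
```

View pics/m3.png

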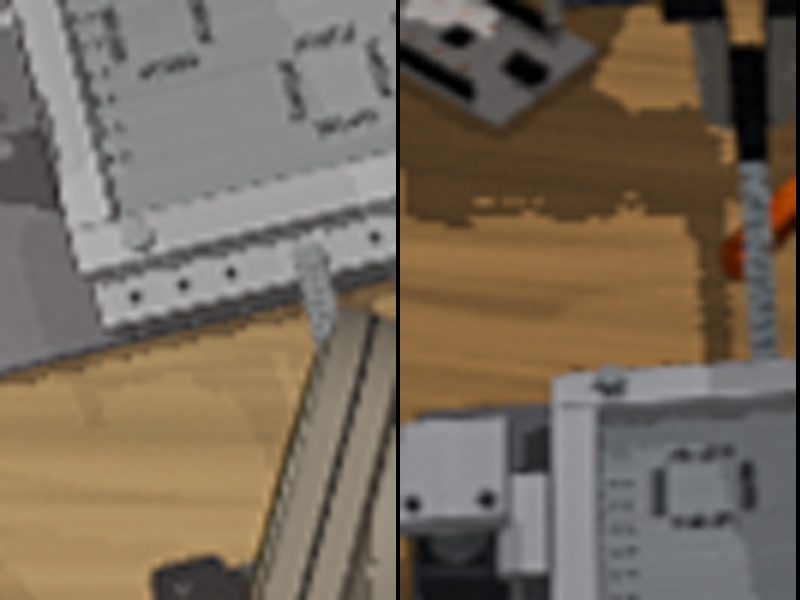

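The blade tip is over the lip at top pixel (354,225), as predicted, about 6 mm in front of the frame and square to it. I'll lower it to contact.

```bash
cat > st.py <<'E'
from h import *
F=[];s=readout.read_state()
u=np.array([np.cos(.24),np.sin(.24)])
p=s['tool_pos']; f=s['force']
t=p[:2]+.155*u-np.array([.5484,-.0295])
print('z %.4f tipx_from_platen %.4f lat %.4f | F along %.2f lat %.2f z %.2f T %s g %.2f op %.4f'%(p[2],t@u,t@[-u[1],u[0]],f[:2]@u,f[:2]@[-u[1],u[0]],f[2],np.round(s['wrist_torque'],3),s['gripper_force'],s['opening']))
E
python3 -m handwheel '[[0,0,-0.4,0,1],[0,0,0,0,1],[0,0,0,0,1]]'>/dev/null; python3 st.py
python3 -m handwheel '[[0,0,-0.1,0,1],[0,0,0,0,1]]'>/dev/null; python3 st.py
python3 -m handwheel '[[0,0,-0.05,0,1],[0,0,0,0,1]]'>/dev/null; python3 st.py
python3 -m handwheel '[[0,0,-0.05,0,1],[0,0,0,0,1]]'>/dev/null; python3 st.py
```

```text
z 0.2333 tipx_from_platen 0.0119 lat 0.0008 | F along -0.69 lat 0.47 z -0.47 T [-0.004  0.094 -0.01 ] g 39.96 op 0.0144
z 0.2322 tipx_from_platen 0.0118 lat 0.0008 | F along -0.60 lat 0.06 z -1.07 T [0.03  0.036 0.038] g 39.96 op 0.0147
z 0.2317 tipx_from_platen 0.0119 lat 0.0008 | F along 0.05 lat -0.07 z -0.18 T [ 0.04   0.059 -0.018] g 39.96 op 0.0148
z 0.2312 tipx_from_platen 0.0119 lat 0.0008 | F along -0.49 lat -0.30 z -0.53 T [ 0.082 -0.003 -0.016] g 39.96 op 0.0148
```

```bash
python3 -m handwheel '[[0,0,-0.05,0,1],[0,0,0,0,1]]'>/dev/null; python3 st.py
python3 -m handwheel '[[0,0,-0.05,0,1],[0,0,0,0,1]]'>/dev/null; python3 st.py
python3 -m handwheel '[[0,0,-0.05,0,1],[0,0,0,0,1]]'>/dev/null; python3 st.py; python3 -m handwheel '[[0,0,0,0,1]]'>/dev/null; python3 st.py
```

```text
z 0.2308 tipx_from_platen 0.0119 lat 0.0007 | F along -0.85 lat -0.34 z -0.43 T [ 0.011  0.03  -0.034] g 39.96 op 0.0148
z 0.2303 tipx_from_platen 0.0119 lat 0.0007 | F along -0.59 lat 0.50 z 0.57 T [ 0.077 -0.073  0.044] g 39.96 op 0.0143
z 0.2298 tipx_from_platen 0.0119 lat 0.0007 | F along -0.82 lat -0.02 z 1.62 T [ 0.069 -0.008  0.025] g 39.96 op 0.0146
z 0.2298 tipx_from_platen 0.0119 lat 0.0007 | F along -1.98 lat -0.77 z 0.38 T [ 0.059 -0.036  0.015] g 39.96 op 0.0146
```

```bash
for i in 1 2 3 4; do python3 -m handwheel '[[0,0,0,0,1]]'>/dev/null; python3 st.py; done
python3 -m handwheel '[[0.49,0.12,0,0,1],[0.49,0.12,0,0,1],[0,0,0,0,1]]'>/dev/null; python3 st.py
python3 -m handwheel '[[0.49,0.12,0,0,1],[0.49,0.12,0,0,1],[0,0,0,0,1]]'>/dev/null; python3 st.py
```

```text
z 0.2298 tipx_from_platen 0.0119 lat 0.0007 | F along -0.71 lat 0.55 z 1.92 T [ 0.091 -0.007 -0.006] g 39.96 op 0.0147
z 0.2298 tipx_from_platen 0.0119 lat 0.0007 | F along -0.68 lat -0.68 z 1.07 T [ 0.041 -0.069  0.021] g 39.96 op 0.0145
z 0.2298 tipx_from_platen 0.0119 lat 0.0007 | F along -1.37 lat -0.46 z 0.52 T [ 0.086 -0.087 -0.006] g 39.96 op 0.0151
z 0.2298 tipx_from_platen 0.0119 lat 0.0007 | F along -1.44 lat -0.05 z 1.79 T [-0.001 -0.062  0.051] g 39.96 op 0.0145
z 0.2299 tipx_from_platen 0.0226 lat 0.0007 | F along 0.53 lat -0.10 z 0.98 T [ 0.121 -0.384 -0.011] g 39.96 op 0.0149
z 0.2299 tipx_from_platen 0.0326 lat 0.0007 | F along 0.55 lat 1.19 z 1.71 T [ 0.153 -0.499 -0.021] g 39.96 op 0.0145
```

```bash
for i in 1 2 3 4; do python3 -m handwheel '[[0,0,0,0,1]]'>/dev/null; python3 st.py; done
```

```text
z 0.2299 tipx_from_platen 0.0323 lat 0.0007 | F along 0.24 lat 0.21 z 0.73 T [ 0.191 -0.403  0.035] g 39.96 op 0.0144
z 0.2299 tipx_from_platen 0.0322 lat 0.0007 | F along 1.35 lat -0.22 z 0.67 T [ 0.143 -0.438  0.001] g 39.96 op 0.0144
z 0.2299 tipx_from_platen 0.0321 lat 0.0007 | F along 1.54 lat 0.41 z 2.09 T [ 0.179 -0.422  0.036] g 39.96 op 0.0148
z 0.2298 tipx_from_platen 0.0321 lat 0.0007 | F along 1.64 lat 0.26 z 1.76 T [ 0.104 -0.5    0.007] g 39.96 op 0.0150
```

Friction explains the readings, but the press is more than needed, so I'll ease it by 0.5 mm and keep sliding in small steps.

```bash
python3 -m handwheel '[[0,0,0.05,0,1],[0,0,0,0,1]]'>/dev/null; python3 st.py
python3 -m handwheel '[[0.24,0.06,0,0,1],[0.24,0.06,0,0,1],[0.24,0.06,0,0,1],[0.24,0.06,0,0,1]]'>/dev/null; python3 st.py
for i in 1 2; do python3 -m handwheel '[[0,0,0,0,1]]'>/dev/null; python3 st.py; done
python3 -m handwheel '[[0.24,0.06,0,0,1],[0.24,0.06,0,0,1],[0.24,0.06,0,0,1]]'>/dev/null; python3 st.py
for i in 1 2; do python3 -m handwheel '[[0,0,0,0,1]]'>/dev/null; python3 st.py; done
```

```text
z 0.2302 tipx_from_platen 0.0320 lat 0.0008 | F along 0.35 lat -0.43 z 1.93 T [ 0.103 -0.304  0.007] g 39.96 op 0.0150
z 0.2301 tipx_from_platen 0.0421 lat 0.0008 | F along -1.55 lat -0.12 z 1.87 T [ 0.044  0.021 -0.024] g 39.96 op 0.0146
z 0.2303 tipx_from_platen 0.0422 lat 0.0008 | F along 0.03 lat 0.21 z 1.23 T [ 0.098 -0.148 -0.014] g 39.96 op 0.0147
z 0.2303 tipx_from_platen 0.0422 lat 0.0008 | F along 0.38 lat 0.62 z 0.83 T [ 0.14  -0.275  0.015] g 39.96 op 0.0148
z 0.2302 tipx_from_platen 0.0495 lat 0.0008 | F along -1.53 lat 0.07 z 2.13 T [-0.002  0.103 -0.021] g 39.96 op 0.0148
z 0.2303 tipx_from_platen 0.0497 lat 0.0008 | F along -0.46 lat 0.97 z 1.38 T [ 0.11  -0.137  0.011] g 39.96 op 0.0148
z 0.2304 tipx_from_platen 0.0496 lat 0.0008 | F along 0.25 lat -0.43 z 0.58 T [ 0.165 -0.275 -0.039] g 39.96 op 0.0148
```

```bash
python3 -m handwheel '[[0.1,0.02,0.03,0,1],[0.19,0.05,0,0,1]]'>/dev/null; python3 st.py
for i in 1 2; do 
python3 -m handwheel '[[0.15,0.04,0,0,1],[0.15,0.04,0,0,1]]'>/dev/null; python3 st.py
python3 -m handwheel '[[0.15,0.03,0,0,1],[0.15,0.04,0,0,1]]'>/dev/null; python3 st.py; done
for i in 1 2; do python3 -m handwheel '[[0,0,0,0,1]]'>/dev/null; python3 st.py; done
```

```text
z 0.2304 tipx_from_platen 0.0523 lat 0.0008 | F along -1.75 lat 0.32 z 0.84 T [-0.011  0.107 -0.015] g 39.96 op 0.0146
z 0.2305 tipx_from_platen 0.0555 lat 0.0009 | F along -2.41 lat -0.12 z 0.49 T [0.03  0.119 0.008] g 39.96 op 0.0143
z 0.2305 tipx_from_platen 0.0586 lat 0.0009 | F along -0.54 lat -0.29 z 0.48 T [0.009 0.08  0.057] g 39.96 op 0.0148
z 0.2306 tipx_from_platen 0.0617 lat 0.0009 | F along -1.46 lat 0.21 z 0.72 T [-0.005  0.118  0.028] g 39.96 op 0.0145
z 0.2305 tipx_from_platen 0.0648 lat 0.0009 | F along -0.75 lat -0.53 z 2.06 T [-0.007  0.105 -0.014] g 39.96 op 0.0147
z 0.2306 tipx_from_platen 0.0649 lat 0.0009 | F along -0.05 lat 0.27 z 0.60 T [ 0.071 -0.094  0.013] g 39.96 op 0.0150
z 0.2306 tipx_from_platen 0.0649 lat 0.0009 | F along 0.63 lat 0.08 z 0.37 T [ 0.113 -0.173  0.017] g 39.96 op 0.0148
```

```bash
for i in 1 2 3 4; do 
python3 -m handwheel '[[0.15,0.04,0,0,1],[0.05,0.01,0,0,1]]'>/dev/null; python3 st.py; done
```

```text
z 0.2305 tipx_from_platen 0.0668 lat 0.0009 | F along -1.69 lat 0.62 z 1.82 T [ 0.031  0.171 -0.034] g 39.96 op 0.0147
z 0.2305 tipx_from_platen 0.0689 lat 0.0009 | F along -1.40 lat 0.74 z 1.92 T [ 0.008  0.14  -0.003] g 39.96 op 0.0145
z 0.2305 tipx_from_platen 0.0710 lat 0.0009 | F along -2.39 lat -0.09 z 1.89 T [-0.002  0.151  0.024] g 39.96 op 0.0147
z 0.2305 tipx_from_platen 0.0731 lat 0.0009 | F along -1.61 lat -0.77 z 1.63 T [ 0.004  0.132 -0.006] g 39.96 op 0.0148
```

```bash
for i in 1 2 3; do 
python3 -m handwheel '[[0.1,0.02,0,0,1],[0.05,0.015,0,0,1]]'>/dev/null; python3 st.py; done
for i in 1 2 3; do python3 -m handwheel '[[0,0,0,0,1]]'>/dev/null; python3 st.py; done
```

```text
z 0.2305 tipx_from_platen 0.0746 lat 0.0009 | F along -1.64 lat -0.46 z 2.03 T [-0.016  0.176  0.002] g 39.96 op 0.0148
z 0.2306 tipx_from_platen 0.0761 lat 0.0009 | F along -0.94 lat -1.12 z 1.33 T [-0.007  0.109 -0.005] g 39.96 op 0.0146
z 0.2305 tipx_from_platen 0.0777 lat 0.0009 | F along -1.69 lat 0.37 z 2.20 T [0.019 0.153 0.002] g 39.96 op 0.0146
z 0.2306 tipx_from_platen 0.0777 lat 0.0009 | F along -1.38 lat -0.46 z 0.96 T [0.041 0.098 0.026] g 39.96 op 0.0149
z 0.2306 tipx_from_platen 0.0776 lat 0.0009 | F along -1.26 lat -0.42 z 0.54 T [-0.019  0.08  -0.02 ] g 39.96 op 0.0148
z 0.2306 tipx_from_platen 0.0776 lat 0.0009 | F along -0.98 lat 0.40 z 0.97 T [ 0.021  0.019 -0.04 ] g 39.96 op 0.0146
```

```bash
for i in 1 2 3; do 
python3 -m handwheel '[[0.1,0.02,0,0,1],[0.05,0.015,0,0,1]]'>/dev/null; python3 st.py; python3 -m handwheel '[[0,0,0,0,1]]'>/dev/null; python3 st.py; done
```

```text
z 0.2305 tipx_from_platen 0.0791 lat 0.0009 | F along -2.14 lat -0.07 z 2.59 T [-0.018  0.378  0.002] g 39.96 op 0.0148
z 0.2305 tipx_from_platen 0.0791 lat 0.0009 | F along -2.73 lat -0.70 z 2.13 T [ 0.009  0.273 -0.011] g 39.96 op 0.0148
z 0.2303 tipx_from_platen 0.0804 lat 0.0009 | F along -6.17 lat -0.13 z 3.84 T [-0.2    0.789 -0.049] g 39.96 op 0.0145
z 0.2304 tipx_from_platen 0.0804 lat 0.0009 | F along -5.18 lat -0.80 z 4.59 T [-0.141  0.786 -0.038] g 39.96 op 0.0146
z 0.2301 tipx_from_platen 0.0813 lat 0.0009 | F along -11.15 lat 0.07 z 6.15 T [-0.412  1.392 -0.014] g 39.98 op 0.0144
z 0.2301 tipx_from_platen 0.0814 lat 0.0008 | F along -9.98 lat -0.51 z 6.18 T [-0.354  1.342 -0.056] g 39.98 op 0.0145
```

It began to bear at about 58 mm depth and now takes about 10 N, which is firmer than needed. I'll ease the push back a little.

```bash
python3 -m handwheel '[[-0.05,-0.012,0.01,0,1],[0,0,0,0,1]]'>/dev/null; python3 st.py; python3 -m handwheel '[[0,0,0,0,1]]'>/dev/null; python3 st.py
```

```text
z 0.2303 tipx_from_platen 0.0811 lat 0.0008 | F along -8.47 lat -0.21 z 4.83 T [-0.282  0.975 -0.027] g 39.98 op 0.0143
z 0.2303 tipx_from_platen 0.0811 lat 0.0009 | F along -6.95 lat 0.00 z 4.47 T [-0.282  0.964 -0.015] g 39.98 op 0.0148
```

```bash
python3 -m handwheel '[[-0.03,-0.007,0.01,0,1],[0,0,0,0,1]]'>/dev/null; python3 st.py; for i in 1 2 3; do python3 -m handwheel '[[0,0,0,0,1]]'>/dev/null; python3 st.py;done
python3 - <<'E'
from h import *
can=np.zeros((600,800,3),np.uint8)
p=readout.read_state()['tool_pos']
for i,(n,pt) in enumerate((('top',(.59,.03,.06)),('scene',(.53,-.03,.05)))):
    snap(n,n+'4'); c=get_calibration(n); a,b=proj(c,pt)
    x0,y0=int(a)-55,int(b)-75
    im=np.load(f'pics/{n}4.npy')[y0:y0+150,x0:x0+100]
    can[:,i*400:(i+1)*400-4]=cv2.resize(im,(396,600),interpolation=cv2.INTER_CUBIC)
cv2.imwrite('pics/m4.png',can[:,:,::-1])
E
```

```text
z 0.2305 tipx_from_platen 0.0810 lat 0.0009 | F along -5.15 lat -0.61 z 3.88 T [-0.206  0.739 -0.022] g 39.98 op 0.0148
z 0.2305 tipx_from_platen 0.0810 lat 0.0008 | F along -5.65 lat -0.33 z 2.88 T [-0.251  0.77  -0.062] g 39.98 op 0.0147
z 0.2305 tipx_from_platen 0.0810 lat 0.0008 | F along -5.34 lat -1.24 z 2.71 T [-0.213  0.807 -0.056] g 39.98 op 0.0150
z 0.2305 tipx_from_platen 0.0810 lat 0.0008 | F along -4.98 lat -1.02 z 3.06 T [-0.19   0.68   0.017] g 39.98 op 0.0149
```

View pics/m4.png

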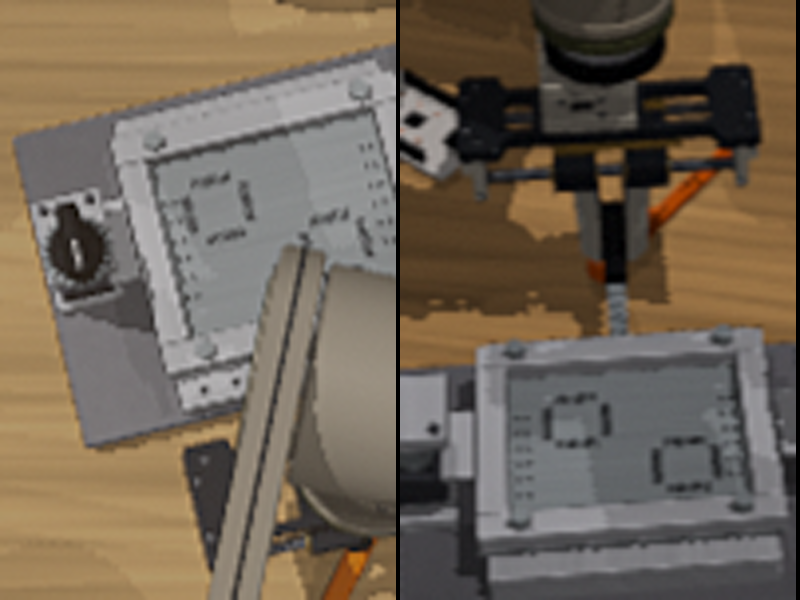

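The blade is straight under the frame, the knob is still at its stop, and the orange piece is untouched. The push is steady at about 5 N, so I'm handing the job in.

```bash
python3 -c "
from plant import job; print(job.close_job())"
```

```text
the job is handed in; nothing more can be done
None
```

The job is handed in: the knob is at its anticlockwise stop, and the arm is still holding the taper gauge flat on the platen, about 6 cm into the gap with a steady drag of about 5 N; it briefly reached about 11 N before I eased it back, and nothing else was moved.

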